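# Ready a butt hinge for its pin: open the pin tube, mate the loose leaf and hold it

### The job

Get the hinge ready for a colleague to pin: first flip the yellow cap of the pin tube in the rack open until it stands about upright, leaving the blue cap shut. Then take the loose brass hinge leaf off the dark wood offcut, set its knuckle down between the two knuckles of the steel leaf on the jamb block so that the holes line up in one straight bore with the brass leaf level, and finish while still holding it there in the gripper. Do not move the other things on the bench.

Things in the scene. Friction and masses are not known exactly. Their poses are not given: they have to be found in the camera images.
- leaf_plate (a point): Centre (half-way up) of the plate of the loose brass hinge leaf, where to grasp it: 50 x 50 mm, 8 mm thick, lying level on the offcut. Grasp across y (50 mm) from above. x points from the plate to its knuckle, y along the hinge axis, z up. The leaf weighs 0.1 to 0.25 kg.
- leaf_bore (a point): Centre of the 12 mm hole through the loose leaf's one knuckle: 40 mm along +x from leaf_plate and 8 mm higher. The knuckle is a barrel 24 mm in diameter, 30 mm long along y, its underside flush with the plate's; a 30 mm wide neck joins it to the plate, whose edge is 15 mm from the hole's axis. Axes as leaf_plate.
- leaf: The loose brass leaf; origin at the middle of the plate's underside, axes as leaf_plate.
- offcut: Fixed dark wood offcut, 46 x 34 x 30 mm (x, y, z), under the middle of the leaf's plate with the same axes; the plate's two y edges overhang it by 8 mm each. Origin at the middle of its underside.
- jamb_bore (a point): Where the loose leaf's hole centre belongs: middle of the 35 mm gap between the two steel knuckles (24 mm in diameter, 25 mm long, 12 mm hole) on the jamb block, 72 mm above the bench. y along the hinge axis, +x away over the block, -x to the open side where the brass plate must lie, z up. When mated, the axes of both leaves agree. The gap is open above and to -x.
- jamb: Fixed wooden jamb block, 60 mm high, 120 mm wide, with the steel leaf on top; origin on the bench under jamb_bore, same axes. Its front face is at x = -4 mm: the brass knuckle let down in the gap rests on the block's top with the holes level; the steel plate stops it 1.5 mm past the axis in +x. The brass plate then overhangs in free air and tips off if let go. Its 6 mm thick foot reaches to x = -13 mm.
- pin_cap (a joint): Opening of the yellow flip cap of the pin tube: 0 shut, grows as it is lifted, about 1.57 upright, 2.0 at its stop. Its hinge is stiff enough to stay wherever it is left (about 0.5 N at the tab moves it).
- pin_tab (a point): Middle of the yellow cap's finger tab, a bar 12 mm wide (y), 8 mm thick (z); its free end is 10 mm beyond this point, and 18 mm on the other side begins the round cap (24 mm in diameter). The hinge axis is 44 mm along +x and 4.5 mm lower (cap shut). Shut, the tab is level, 105 mm above the bench, over free air beside the 22 mm thick tube. x and z turn with the cap.
- pin_hinge (a point): Point on the yellow cap's hinge axis, 100 mm above the bench, 13.5 mm to +x of its clear tube's axis. Axes of the rack: x from the tab side to the hinge side, y along the hinge axis and the row of tubes, z up. The tube holds the brass hinge pin, which stays in it.
- rack: Fixed grey tube rack, 50 x 150 x 34 mm, with two upright flip-cap tubes 72 mm apart along y; which one stands left or right changes. Origin at the middle of its underside; the cap tabs point to -x.
- spare_cap (a joint): Opening of the like blue flip cap of the other tube (spare washers): 0 shut. It must stay shut.
- spare_tab (a point): Middle of the blue cap's finger tab, of the same form as the yellow one.
- brown_tape: Bystander: roll of brown parcel tape, 110 mm across, 48 mm high, lying flat; origin at the middle of its underside
- red_marker: Bystander: felt marker with red ends, 134 mm long, 18 mm thick, lying; origin under its middle
- driver: Bystander: screwdriver with red and black handle, 203 mm long, 27 mm thick, lying; origin under its middle
- white_carton: Bystander: small white carton, 62 x 62 x 58 mm; origin at the middle of its underside
- pointer: Bystander: black computer mouse, 108 x 62 x 36 mm; origin at the middle of its underside
Things that resemble listed ones, but are neither listed nor needed, are in the scene too. What is shaped like the leaf but pink is not meant.

How it is judged (in metres and radians):
On the way, in this order (a step that is already met when the one before it is completed fails the run):
1. the yellow cap is flipped open, at least 1.2 rad (value of joint pin_cap above 1.2 rad), for 0.2 s.
2. the leaf is lifted off the offcut in the gripper (contact force between the fingers and leaf above 1.5 N and height (world z) of leaf above 0.05 m), for 0.2 s.
At the end, for the whole second after the job is handed in: The gripper holds the brass leaf still; hole centre within 2.5 mm of the steel knuckles' axis in height and across, 3 mm of the gap's middle along it; axes parallel within 0.08 rad, leaf level within 0.1 rad; yellow cap open over 1.2 rad, blue cap under 0.2 rad (contact force between the fingers and leaf above 1.5 N and x of leaf_bore in the frame of jamb_bore between -0.0025 and 0.0025 m and y of leaf_bore in the frame of jamb_bore between -0.003 and 0.003 m and z of leaf_bore in the frame of jamb_bore between -0.0025 and 0.0025 m and angle between the y axis of leaf_bore and the y axis of jamb_bore, either way round below 0.08 rad and angle between leaf_bore's own z axis and vertical below 0.1 rad and linear speed of leaf below 0.02 m/s and value of joint pin_cap above 1.2 rad and value of joint spare_cap below 0.2 rad); the arm keeps its last pose, push and grip.
It fails at once if another thing on the bench is moved by more than 25 mm (distance of any of brown_tape, red_marker, driver, white_carton, pointer from where it was at the start of the episode above 0.025 m).
It fails at once if the blue cap is opened (value of joint spare_cap above 0.3 rad).
It also fails if it takes over 58 s, if anything falls off the work surface, if the arm or the gripper's body presses on something with over 40 N, if the wrist force passes 120 N, or if a joint passes its speed limit or range.

### The arm

A 6-joint arm with a two-finger parallel gripper is mounted at the origin on a cart in front of the work surface, level with it; the furniture and walls round the work are solid. World frame = base frame: x ahead of the robot, y to its left, z up, the work surface at z = 0. Lengths are in mm, angles in rad, forces in N, time in s.
With the tool pointing down it reaches from about 400 to 925 mm from the base axis. Payload 12.5 kg.
Tool frame: the origin (TCP) lies at the very end of the fingers, on their centre line; the grasp point (between the pads) lies 19 mm behind it; z points along the fingers, y is the line along which they close (so a half turn about z gives the same grasp; the last joint's range is limited). The gripper opens to 95 mm and grips with 3 to 60 N. Pads are 20 mm wide; open, the fingers measure 119 mm over their backs; the gripper's body (75 mm by 180 mm) begins 59 mm behind the grasp point.
Start: joints at [1.215, 0.491, 1.559, -0, 1.092, -0.106], TCP at [154.488, 605.624, 214.661] pointing down, gripper open.
Joint ranges: [-3.1, 3.1], [-0.84, 2.19], [0.05, 2.79], [-1.13, 4.28], [0.06, 2.93], [-2.69, 2.69]. Speed limits (rad/s): [2.22, 2.22, 2.79, 3.14, 3.14, 3.14].

### API

Orientations are given as [roll, pitch, yaw] about the fixed x, y, z axes, in that order (R = Rz(yaw) Ry(pitch) Rx(roll)).
In Python, from cell import state, imaging, env, spot_in, mark_of gives the robot as it stands. The module is installed in compiled form; this text tells all that it offers.
- The arm moves only by the tool step_arm, never from a script. Its argument "increments" is a list of rows, each an object with "slide": the shift along the tool's x, y, z in m, a list of three; "roll": the turn about the tool's z in rad. A call has 1 to 5 rows; each row is the pose to reach, as a shift and turn from the pose commanded when the call began, along the tool's axes at that moment; what a row does not reach only later rows make up. A row lasts 1/8 s, in which the tool goes at most 62.5 mm and 10.7 degrees, less where a joint would pass 70% of its speed; a pose out of reach is approached as far as the arm can. A call with a gripper value outside its range is refused whole. "fingers" is the opening, from 0 (shut) to 1 (fully open), set as the call begins (left out, the last holds). The fingers move at their own pace and stop on an object; the grip force is fixed at half the most. Time passes only in rows, so rows that repeat a pose let the fingers close. It gives the time, the measured TCP pose, the force, the opening and the grip force at its end, in the units of the state.
- state(): the state, without advancing time (a new reading comes with each control period).
- imaging.read_camera(name): name is "scene" or "side" or "wrist"; returns a dict with "color" (420x560x3 uint8, red, green, blue), "z_map" (420x560 float32, mm along the optical axis (not along the pixel's ray), 0 where there is no reading), "intrinsics" (3x3 intrinsics, pixels), "camera_from_world" (4x4, takes a point from world to camera coordinates). Camera axes: x right, y up, looking along -z (the intrinsics and any distortion apply to the point x, -y, -z); pixel columns grow to the right and rows downward; lengths in mm; the calibration is good to about 2 mm. A picture is of the moment at which its call begins.
- env.job_done(): hands the job in; it is judged then, once.
Trained networks look in the newest picture that a camera, given by its name, has taken for a name from the list of things; names that differ only in an ending like _2 or _b are one class to them, and where a whole thing is asked for, a point or a joint stands for the part that bears it (a point fixed in the world has none). Each returns a list of dicts, best first, with "confidence" (0 to 1); they miss things now and then, are a little off and sometimes report something else, mostly with a low value. They report only what shows in the picture. A call takes as long as a camera call. They do not tell look-alikes from the thing itself.
- spot_in(camera, target): "bbox" ([left, top, right, bottom] in pixels, round what is visible of it).
- mark_of(camera, target): "uv" ([column, row] in pixels: a listed point, or the origin of a listed thing).
The state is a dict: "t": time; "joints": joint angles; "qvel": joint speeds; "tau": joint torques, N m; "eef_pos": TCP position; "tcp_rot": TCP orientation; "ft_force": force on the tool from outside, world axes, zero at the start; "moment": the same for the moment, N m; "opening": opening from 0.0 (shut) to 1.0 (fully open); "grip_force": force on a finger pad.
Only numpy, scipy, OpenCV 4.12 (cv2) and the standard library are available. Lean on these libraries where they do the work, as an engineer would, in place of code of your own. Each camera call takes 0.05 s, during which the arm holds its last target. There are 200 camera calls.

## Working session

There is one attempt and no reset: what is moved stays moved. The work goes in short steps, Python scripts to look and compute and a tool call to move; the robot and the scene stay as the last step left them, time stands still between calls to the robot, and variables do not carry over. Pictures are saved under pics/ and viewed, at most 10 in all, crops included, and the job is handed in when it is done.

Besides the shell and the picture viewer there is one more tool, called as name(argument=value, ...), one argument or row to a line, values as JSON. step_arm: Moves the arm, as the interface text tells. Its arguments: {"type":"object","properties":{"increments":{"type":"array"},"fingers":{"type":"number"}},"required":["increments"]}

```bash
mkdir -p pics; cat > h.py <<'E'
import numpy as np, cv2
from cell import state, imaging, env, spot_in, mark_of
def ray(c,uv,z=None):
    """world point of pixel: by height z (mm), else by depth"""
    K=c["intrinsics"];T=np.linalg.inv(c["camera_from_world"])
    d=np.array([(uv[0]-K[0,2])/K[0,0],-(uv[1]-K[1,2])/K[1,1],-1.])
    o=T[:3,3];w=T[:3,:3]@d
    if z is None:
        s=float(c["z_map"][int(round(uv[1])),int(round(uv[0]))])
    else: s=(z-o[2])/w[2]
    return o+s*w
def cloud(c):
    K=c["intrinsics"];T=np.linalg.inv(c["camera_from_world"]);z=c["z_map"]
    v,u=np.mgrid[:z.shape[0],:z.shape[1]]
    P=np.stack([(u-K[0,2])/K[0,0]*z,-(v-K[1,2])/K[1,1]*z,-z],-1)
    return P@T[:3,:3].T+T[:3,3]
def save(c,n): cv2.imwrite("pics/"+n,c["color"][:,:,::-1])
E
python3 - <<'E'
from h import *
np.set_printoptions(precision=1,suppress=True)
s=state();print(s)
Z=dict(leaf_plate=34,leaf_bore=42,jamb_bore=72,pin_tab=105,pin_hinge=100,spare_tab=105,rack=0,jamb=0,offcut=0,brown_tape=0,red_marker=0,driver=0,white_carton=0,pointer=0)
for n in("scene","side"):
    c=imaging.read_camera(n);save(c,n+"0.png")
    print(n,np.linalg.inv(c["camera_from_world"])[:3,3],c["intrinsics"][0,0])
    for k,z in Z.items():
        for m in mark_of(n,k)[:3]: print(k,round(m["confidence"],2),np.round(m["uv"]),ray(c,m["uv"],z))
E
```

```text
{'t': 0.0, 'joints': array([ 1.2,  0.5,  1.6, -0. ,  1.1, -0.1]), 'qvel': array([-0.,  0.,  0., -0.,  0.,  0.]), 'tau': array([ -0. , -61.3, -25.8,   0.1,   0. ,  -0. ]), 'eef_pos': array([154.4, 605.4, 214.1]), 'tcp_rot': array([-3.1, -0. ,  2.9]), 'ft_force': array([0.2, 0.2, 0. ]), 'moment': array([ 0., -0., -0.]), 'grip_force': 0.0, 'opening': 1.0012166772317104}
scene [-389.8 -446.4  754.7] 515.9644362713817
leaf_plate 0.91 [379. 330.] [ 323.9 -312.3   34. ]
leaf_plate 0.68 [372. 273.] [ 483.3 -252.5   34. ]
leaf_bore 0.83 [364. 310.] [ 357.5 -273.3   42. ]
leaf_bore 0.64 [368. 256.] [ 528.1 -229.2   42. ]
leaf_bore 0.56 [294. 197.] [694.8  24.4  42. ]
jamb_bore 0.79 [285. 212.] [578.6  -3.1  72. ]
pin_tab 0.59 [162. 200.] [461.3 273.7 105. ]
pin_hinge 0.55 [177. 192.] [515.6 266.5 100. ]
pin_hinge 0.38 [281. 275.] [ 324.3 -109.7  100. ]
spare_tab 0.52 [141. 195.] [460.9 335.1 105. ]
rack 0.6 [165. 224.] [501.9 308.3   0. ]
jamb 0.87 [284. 233.] [587.7   5.7   0. ]
offcut 0.58 [372. 286.] [ 480.3 -255.8    0. ]
brown_tape 0.85 [289. 199.] [746.2  59.3   0. ]
red_marker 0.77 [216
[... 362 characters left out ...]
 ]
leaf_bore 0.55 [282. 305.] [ 508.1 -236.7   42. ]
jamb_bore 0.76 [291. 222.] [580.4  -2.7  72. ]
pin_tab 0.44 [235. 167.] [472.2 258.1 105. ]
pin_hinge 0.74 [248. 167.] [510.1 259.  100. ]
spare_tab 0.37 [229. 155.] [463.3 337.5 105. ]
spare_tab 0.28 [295. 221.] [580.5 -46.8 105. ]
spare_tab 0.18 [233. 166.] [467.4 263.  105. ]
rack 0.71 [244. 191.] [499.4 289.8   0. ]
jamb 0.69 [296. 246.] [593.   -9.9   0. ]
offcut 0.68 [267. 330.] [ 473.5 -257.5    0. ]
brown_tape 0.76 [344. 228.] [740.   38.3   0. ]
red_marker 0.7 [227. 226.] [427.8 111.1   0. ]
driver 0.78 [232. 269.] [424.4 -64.2   0. ]
white_carton 0.84 [368. 331.] [ 669.4 -300.8    0. ]
pointer 0.76 [207. 204.] [379.9 237.1   0. ]
```

View pics/scene0.png

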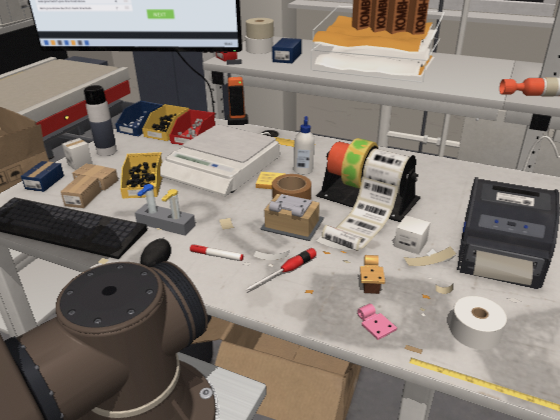

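View pics/side0.png

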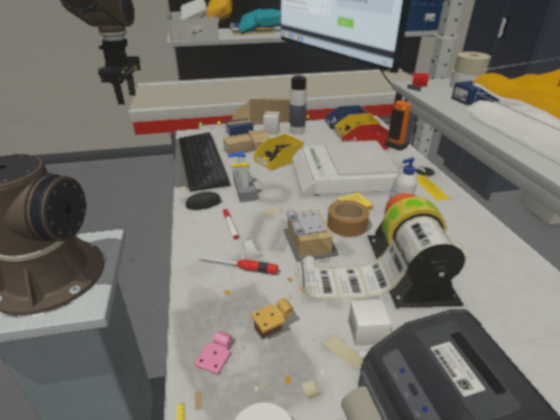

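Rack with the yellow cap is at scene (172,195) and the blue one at (147,190). The brass leaf on the offcut is at scene (372,275), pink decoy at (378,322), and the jamb at (290,213). I'll start towards the rack for a closer look.

```bash
cat >> h.py <<'E'
from scipy.spatial.transform import Rotation as Ro
def go(p,yaw=None):
    """slide (m) and roll to bring TCP to world p (mm); yaw modulo pi unless far"""
    s=state();R=Ro.from_euler("xyz",s["tcp_rot"])
    d=R.as_matrix().T@(np.array(p)-s["eef_pos"])/1000
    y=s["tcp_rot"][2];r=0 if yaw is None else -((yaw-y+np.pi/2)%np.pi-np.pi/2)
    q6=s["joints"][5]
    print("t %.2f"%s["t"],"pos",s["eef_pos"].round(1),"rot",s["tcp_rot"].round(3),"q",s["joints"].round(2),"slide",d.round(4),"roll",round(r,3),"rows",np.linalg.norm(d)/.0625)
E
python3 -c "
from h import *
go([430,280,270],-0.05)"
```

```text
t 1.50 pos [154.5 605.6 214.7] rot [3.142 0.    2.892] q [ 1.22  0.49  1.56  0.    1.09 -0.11] slide [-0.3474 -0.2474 -0.0553] roll -0.2 rows 6.881638252959569
```

step_arm(
  increments=[
    {"slide": [-0.06, -0.04, -0.055], "roll": -0.1},
    {"slide": [-0.12, -0.08, -0.055], "roll": -0.2},
    {"slide": [-0.17, -0.12, -0.055], "roll": -0.2},
    {"slide": [-0.22, -0.155, -0.055], "roll": -0.2},
    {"slide": [-0.27, -0.19, -0.055], "roll": -0.2},
  ],
  fingers=0.5,
)

```text
t: 2.12
eef_pos: [349.6, 377.3, 269.8]
tcp_rot: [3.141, 0.001, 3.092]
ft_force: [0.7, 0.7, 0.1]
opening: 0.536
grip_force: 0.0
```

step_arm(
  increments=[
    {"slide": [-0.048, -0.04, 0], "roll": 0},
    {"slide": [-0.083, -0.05, 0], "roll": 0},
    {"slide": [-0.083, -0.05, 0], "roll": 0},
  ],
)

```text
t: 2.5
eef_pos: [430.8, 323.7, 269.2]
tcp_rot: [3.142, 0.0, 3.089]
ft_force: [-0.6, 0.6, -0.8]
opening: 0.501
grip_force: 0.0
```

```bash
python3 - <<'E'
from h import *
np.set_printoptions(precision=1,suppress=True)
go([430,280,270],-0.05)
c=imaging.read_camera("wrist");save(c,"w1.png")
print(np.linalg.inv(c["camera_from_world"]))
for k,z in dict(pin_tab=105,pin_hinge=100,spare_tab=105).items():
    for m in mark_of("wrist",k)[:2]: print(k,round(m["confidence"],2),np.round(m["uv"]),ray(c,m["uv"],z),ray(c,m["uv"]))
P=cloud(c);h=cv2.cvtColor(c["color"],cv2.COLOR_RGB2HSV)
hi=(P[...,2]>85)&(P[...,2]<125)&(c["z_map"]>0)
for n,a,b in(("yel",20,35),("blue",100,130)):
    m=hi&(h[...,0]>=a)&(h[...,0]<=b)&(h[...,1]>110)
    q=P[m];print(n,len(q))
    if len(q)>20:
        (ce,sz,an)=cv2.minAreaRect(q[:,:2].astype(np.float32));print(ce,sz,an,np.median(q[:,2]),q.min(0),q.max(0))
        e=q[q[:,0]<q[:,0].min()+15];print("tab end",e.mean(0))
E
```

```text
t 2.50 pos [430.8 323.7 269.2] rot [3.1 0.  3.1] q [ 0.5  0.3  1.7 -0.   1.1 -1. ] slide [-0. -0. -0.] roll -0.003 rows 0.6988371299158431
[[  0.1  -1.   -0.3 346.5]
 [  1.    0.1   0.  328.3]
 [ -0.   -0.3   1.  438.9]
 [  0.    0.    0.    1. ]]
pin_tab 0.55 [232. 232.] [471.2 268.  105. ] [469.1 269.  110.6]
pin_hinge 0.87 [239. 267.] [515.1 271.2 100. ] [430.1 300.  270.9]
spare_tab 0.96 [295. 226.] [467.4 336.6 105. ] [466.  336.5 109. ]
yel 335
(485.1356201171875, 267.9830627441406) (50.582523345947266, 18.341262817382812) 10.516796112060547 108.8028169575154 [460.2 260.1 103.7] [509.7 279.6 111. ]
tab end [467.  268.1 108.9]
blue 600
(485.43359375, 342.0160217285156) (21.883840560913086, 53.849246978759766) 82.33634948730469 108.11147148301214 [458.2 329.5 101.9] [512.8 351.3 110.2]
tab end [465.  339.8 108. ]
```

View pics/w1.png

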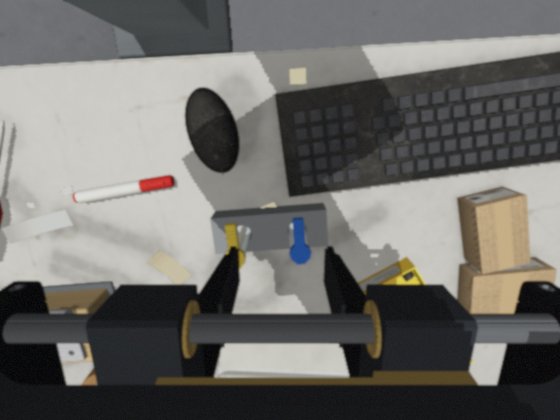

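The wrist view shows the rack at about (270,230), the yellow cap at (234,243), left towards -y, and the blue cap at (299,240), both with tabs towards the image top (-x). I'll go lower over the yellow tab.

```bash
python3 - <<'E'
from h import *
np.set_printoptions(precision=3,suppress=True)
c=imaging.read_camera("wrist")
a,b=ray(c,(212,212),34),ray(c,(326,205),34);print(a,b,"yaw",np.arctan2(-(b-a)[0],(b-a)[1]))
go([462,268,170],0.05)
E
```

```text
[466.145 234.812  34.   ] [464.007 380.289  34.   ] yaw 0.014689537711969696
t 2.75 pos [428.1 325.4 269.5] rot [ 3.141 -0.     3.093] q [ 0.53  0.31  1.7   0.    1.13 -1.  ] slide [-0.037 -0.056  0.1  ] roll -0.098 rows 1.9162599786923393
```

step_arm(
  increments=[
    {"slide": [-0.02, -0.028, 0.04], "roll": -0.1},
    {"slide": [-0.037, -0.056, 0.085], "roll": -0.1},
    {"slide": [-0.037, -0.056, 0.1], "roll": -0.1},
  ],
)

```text
t: 3.12
eef_pos: [462.4, 266.1, 167.5]
tcp_rot: [-3.141, -0.003, -3.092]
ft_force: [-0.8, 0.6, 0.7]
opening: 0.497
grip_force: 0.0
```

```bash
python3 - <<'E'
from h import *
np.set_printoptions(precision=1,suppress=True)
c=imaging.read_camera("wrist");save(c,"w2.png")
P=cloud(c);h=cv2.cvtColor(c["color"],cv2.COLOR_RGB2HSV)
hi=(P[...,2]>85)&(P[...,2]<125)&(c["z_map"]>0)
for n,a,b in(("yel",20,35),("blue",100,130)):
    m=hi&(h[...,0]>=a)&(h[...,0]<=b)&(h[...,1]>110)
    q=P[m];print(n,len(q))
    if len(q)>20:
        print(cv2.minAreaRect(q[:,:2].astype(np.float32)),np.median(q[:,2]),q.min(0),q.max(0))
        x0=np.percentile(q[:,0],1)
        for x in(x0,x0+6,x0+12,x0+18,x0+24): e=q[abs(q[:,0]-x-3)<3];len(e) and print(x+3,e.mean(0),np.ptp(e[:,1]))
go([467,268,98],0.05)
E
```

```text
yel 1205
((486.15850830078125, 268.26165771484375), (51.641639709472656, 22.391660690307617), 2.5590908527374268) 108.63847350892922 [460.3 257.5 103. ] [511.8 280.1 111.2]
463.6849275750335 [463.2 267.4 108.7] 10.566218017351673
469.6849275750335 [469.7 267.7 109.3] 10.596737949075816
475.6849275750335 [475.7 267.9 109.2] 10.696805605668942
481.6849275750335 [481.7 268.  108.8] 10.45918125442023
487.6849275750335 [487.8 268.2 108.5] 12.385964471811008
blue 1160
((482.641357421875, 337.1079406738281), (48.546634674072266, 22.360631942749023), 9.213005065917969) 108.03355545788433 [457.9 328.6 101.4] [507.8 351.3 110.2]
461.5684878933927 [461.3 338.4 107.2] 11.609219908868909
467.5684878933927 [467.5 338.4 108. ] 11.130623619643131
473.5684878933927 [473.6 338.6 108. ] 11.45048786470528
479.5684878933927 [479.6 338.7 108. ] 10.774624153329626
485.5684878933927 [485.6 339.2 107.8] 11.723208680140488
t 3.17 pos [462.  266.8 166.9] rot [-3.1 -0.  -3.1] q [ 0.4  0.4  1.8  0.   0.9 -1.2] slide [-0.   0.   0.1] roll -0.001 rows 1.1048850033785818
```

View pics/w2.png

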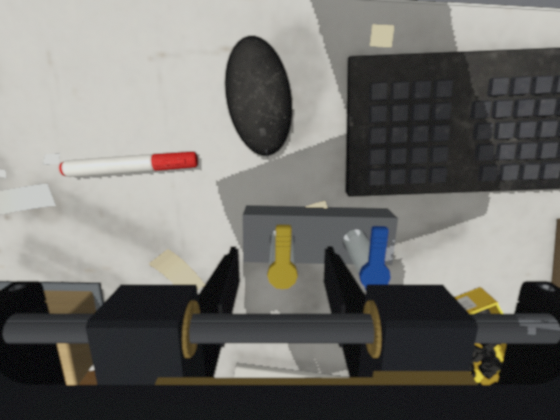

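Picture: the yellow cap (281,255) lies between the fingers, tab at (283,238). I go down and grip the tab.

step_arm(
  increments=[
    {"slide": [-0.005, 0.001, 0.05], "roll": 0},
    {"slide": [-0.005, 0.001, 0.071], "roll": 0},
    {"slide": [-0.005, 0.001, 0.071], "roll": 0},
  ],
)

```text
t: 3.55
eef_pos: [467.4, 269.4, 98.3]
tcp_rot: [-3.141, -0.001, -3.09]
ft_force: [-0.5, 0.4, -0.3]
opening: 0.503
grip_force: 0.0
```

step_arm(
  increments=[
    {"slide": [0, 0, 0], "roll": 0},
    {"slide": [0, 0, 0], "roll": 0},
    {"slide": [0, 0, 0], "roll": 0},
    {"slide": [0, 0, 0], "roll": 0},
  ],
  fingers=0,
)

```text
t: 4.05
eef_pos: [468.2, 268.2, 98.8]
tcp_rot: [3.141, 0.001, -3.091]
ft_force: [0.6, -7.2, -0.1]
opening: 0.136
grip_force: 4.2
```

step_arm(
  increments=[
    {"slide": [-0.001, 0, -0.007], "roll": 0},
    {"slide": [-0.003, 0, -0.013], "roll": 0},
    {"slide": [-0.007, 0, -0.02], "roll": 0},
    {"slide": [-0.011, 0, -0.025], "roll": 0},
    {"slide": [-0.015, 0, -0.03], "roll": 0},
  ],
)

```text
t: 4.68
eef_pos: [482.3, 268.0, 127.8]
tcp_rot: [-3.14, -0.003, -3.092]
ft_force: [0.3, -6.0, -8.2]
opening: 0.122
grip_force: 30.0
```

step_arm(
  increments=[
    {"slide": [-0.006, 0, -0.004], "roll": 0},
    {"slide": [-0.012, 0, -0.008], "roll": 0},
    {"slide": [-0.0185, 0, -0.01], "roll": 0},
    {"slide": [-0.025, 0, -0.0115], "roll": 0},
    {"slide": [-0.033, 0, -0.0115], "roll": 0},
  ],
)

```text
t: 5.3
eef_pos: [514.9, 269.3, 139.9]
tcp_rot: [-3.139, -0.004, -3.091]
ft_force: [-5.0, -9.6, 3.4]
opening: 0.126
grip_force: 30.0
```

step_arm(
  increments=[
    {"slide": [0, 0, 0], "roll": 0},
    {"slide": [0, 0, 0], "roll": 0},
    {"slide": [0, 0, 0], "roll": 0},
  ],
  fingers=0.45,
)

```text
t: 5.68
eef_pos: [516.0, 270.9, 140.0]
tcp_rot: [3.141, 0.0, -3.091]
ft_force: [0.0, -0.3, -0.2]
opening: 0.382
grip_force: 0.0
```

step_arm(
  increments=[
    {"slide": [0, 0, -0.05], "roll": 0},
    {"slide": [0, 0, -0.1], "roll": 0},
    {"slide": [0.05, 0, -0.12], "roll": 0},
    {"slide": [0.05, 0, -0.12], "roll": 0},
  ],
)

```text
t: 6.18
eef_pos: [464.3, 268.5, 262.0]
tcp_rot: [3.14, 0.003, -3.09]
ft_force: [-1.2, 0.1, 0.0]
opening: 0.451
grip_force: 0.0
```

```bash
python3 - <<'E'
from h import *
np.set_printoptions(precision=1,suppress=True)
c=imaging.read_camera("wrist");s=imaging.read_camera("side");save(c,"w3.png")
for n,d in(("w",c),("side",s)):
    P=cloud(d);h=cv2.cvtColor(d["color"],cv2.COLOR_RGB2HSV)
    for k,a,b in(("yel",20,35),("blue",100,130)):
        m=(P[...,2]>85)&(P[...,2]<175)&(d["z_map"]>0)&(h[...,0]>=a)&(h[...,0]<=b)&(h[...,1]>110)&(abs(P[...,0]-490)<50)&(abs(P[...,1]-300)<70)
        q=P[m];print(n,k,len(q)); len(q) and print(q.min(0),q.max(0))
go([560,-120,260],0.5)
s=imaging.read_camera("scene")
E
```

```text
w yel 319
[505.  258.6  99.2] [518.1 279.2 155.7]
w blue 684
[458.6 328.6 100.3] [513.5 351.  110.3]
side yel 27
[505.1 253.2 112.3] [516.  269.3 153.7]
side blue 34
[463.3 327.  105.2] [506.1 344.1 110. ]
t 6.28 pos [466.1 268.4 260.3] rot [ 3.1  0.  -3.1] q [ 0.4  0.3  1.7  0.   1.1 -1.2] slide [-0.1 -0.4  0. ] roll -0.449 rows 6.3934043264475005
```

View pics/w3.png

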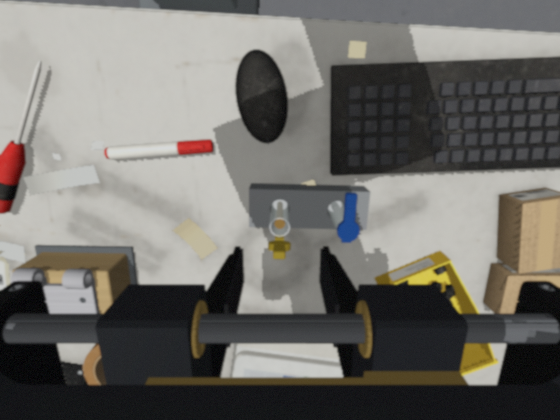

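Yellow cap is upright at (279,248), its top at z = 155 mm, and blue stays shut. Next I go over to the brass leaf.

step_arm(
  increments=[
    {"slide": [0.007, -0.06, 0], "roll": 0},
    {"slide": [0.014, -0.12, 0], "roll": 0},
    {"slide": [0.02, -0.18, 0], "roll": 0},
    {"slide": [0.027, -0.24, 0], "roll": 0},
    {"slide": [0.036, -0.3, 0], "roll": 0},
  ],
  fingers=0.9,
)

```text
t: 6.95
eef_pos: [445.5, -35.5, 259.2]
tcp_rot: [3.141, -0.001, -3.092]
ft_force: [0.2, 0.2, 0.1]
opening: 0.886
grip_force: 0.0
```

step_arm(
  increments=[
    {"slide": [0, -0.06, 0], "roll": -0.1},
    {"slide": [0, -0.12, 0], "roll": -0.2},
    {"slide": [0, -0.18, 0.02], "roll": -0.3},
    {"slide": [0, -0.192, 0.04], "roll": -0.37},
    {"slide": [0, -0.192, 0.04], "roll": -0.37},
  ],
)

```text
t: 7.58
eef_pos: [454.4, -226.0, 217.8]
tcp_rot: [3.138, -0.002, -2.724]
ft_force: [1.5, 0.0, 0.1]
opening: 0.899
grip_force: 0.0
```

```bash
cat > leaf.py <<'E'
from h import *
import sys
np.set_printoptions(precision=1,suppress=True)
go([455,-225,220],0.42)
c=imaging.read_camera("wrist");save(c,sys.argv[1])
for k,z in dict(leaf_plate=34,leaf_bore=42).items():
    for m in mark_of("wrist",k)[:2]: print(k,round(m["confidence"],2),np.round(m["uv"]),ray(c,m["uv"],z))
P=cloud(c);h=cv2.cvtColor(c["color"],cv2.COLOR_RGB2HSV)
g=(P[...,2]>29)&(c["z_map"]>0)&(h[...,0]>=8)&(h[...,0]<=28)&(h[...,1]>110)&(np.hypot(P[...,0]-490,P[...,1]+245)<70)
for n,m in(("plate",g&(P[...,2]<43)),("all",g&(P[...,2]<60))):
    q=P[m];print(n,len(q))
    if len(q)>20: print(cv2.minAreaRect(q[:,:2].astype(np.float32)),np.median(q,0))
E
python3 leaf.py w4.png
```

```text
t 7.58 pos [ 454.4 -226.   217.8] rot [ 3.1 -0.  -2.7] q [-0.6  0.3  1.8  0.   1.  -2.6] slide [-0.  0. -0.] roll -0.003 rows 0.03945721730552644
leaf_plate 0.83 [252. 195.] [ 472.8 -252.4   34. ]
leaf_plate 0.65 [245.  80.] [ 367.  -303.2   34. ]
leaf_bore 0.96 [245. 233.] [ 514.8 -243.1   42. ]
leaf_bore 0.58 [269. 114.] [ 386.6 -268.3   42. ]
plate 2110
((478.2737121582031, -254.40887451171875), (54.540279388427734, 48.847476959228516), 20.365930557250977) [ 476.5 -254.9   37.7]
all 2624
((487.5511474609375, -250.96490478515625), (74.33235931396484, 48.847476959228516), 20.365930557250977) [ 482.6 -251.3   37.9]
```

View pics/w4.png

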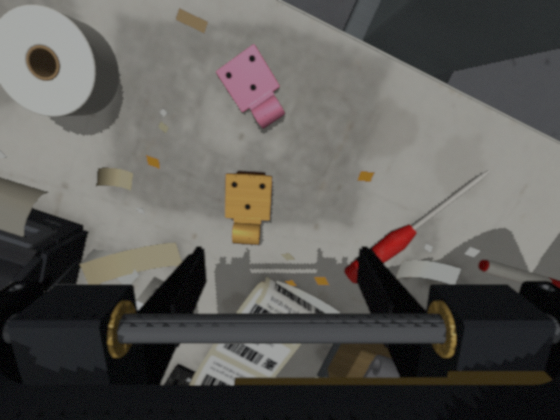

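Picture: brass leaf at (248,205), knuckle at (246,233), pink decoy at (250,85). The plate centre is about (476,-255) with yaw 0.355. I grasp it.

step_arm(
  increments=[
    {"slide": [-0.008, -0.035, 0.04], "roll": 0.066},
    {"slide": [-0.008, -0.035, 0.095], "roll": 0.066},
    {"slide": [-0.008, -0.035, 0.15], "roll": 0.066},
    {"slide": [-0.008, -0.035, 0.185], "roll": 0.066},
    {"slide": [-0.008, -0.035, 0.203], "roll": 0.066},
  ],
)

```text
t: 8.35
eef_pos: [476.7, -252.6, 15.8]
tcp_rot: [3.141, -0.0, -2.787]
ft_force: [0.5, -0.3, -0.0]
opening: 0.901
grip_force: 0.0
```

step_arm(
  increments=[
    {"slide": [0, 0, 0], "roll": 0},
    {"slide": [0, 0, 0], "roll": 0},
    {"slide": [0, 0, 0], "roll": 0},
    {"slide": [0, 0, 0], "roll": 0},
    {"slide": [0, 0, 0], "roll": 0},
  ],
  fingers=0.3,
)

```text
t: 8.98
eef_pos: [476.8, -253.9, 17.6]
tcp_rot: [-3.14, 0.001, -2.787]
ft_force: [-0.7, 0.6, 7.1]
opening: 0.524
grip_force: 30.0
```

step_arm(
  increments=[
    {"slide": [0, 0, -0.02], "roll": 0},
    {"slide": [0, 0, -0.06], "roll": 0},
    {"slide": [0, 0, -0.11], "roll": 0},
    {"slide": [0, 0, -0.16], "roll": 0},
    {"slide": [0, 0, -0.213], "roll": 0},
  ],
)

```text
t: 9.6
eef_pos: [476.0, -253.4, 231.5]
tcp_rot: [3.141, -0.0, -2.788]
ft_force: [0.5, -0.7, -0.9]
opening: 0.522
grip_force: 30.0
```

step_arm(
  increments=[
    {"slide": [-0.05, 0.034, 0], "roll": 0.08},
    {"slide": [-0.1, 0.068, 0], "roll": 0.16},
    {"slide": [-0.15, 0.1, 0], "roll": 0.24},
    {"slide": [-0.2, 0.135, 0], "roll": 0.3},
    {"slide": [-0.247, 0.169, 0], "roll": 0.3},
  ],
)

```text
t: 10.22
eef_pos: [650.2, -7.7, 229.8]
tcp_rot: [3.141, -0.0, -3.088]
ft_force: [0.4, -1.8, -0.3]
opening: 0.522
grip_force: 30.0
```

```bash
cat > jam.py <<'E'
from h import *
import sys
np.set_printoptions(precision=1,suppress=True)
go([650,-10,230],0.05)
for n in("wrist","scene","side"):
    c=imaging.read_camera(n)
    if n=="wrist": save(c,sys.argv[1])
    for k,z in dict(jamb_bore=72,leaf_bore=None).items():
        for m in mark_of(n,k)[:1]: print(n,k,round(m["confidence"],2),np.round(m["uv"]),ray(c,m["uv"],z))
    P=cloud(c)
    near=(c["z_map"]>0)&(np.hypot(P[...,0]-590,P[...,1]+3)<80)
    for t,a,b in(("steel",70,90),("block+",56,90)):
        q=P[near&(P[...,2]>a)&(P[...,2]<b)];print(t,len(q));
        if len(q)>20: print(cv2.minAreaRect(q[:,:2].astype(np.float32)))
    np.savez(n+".npz",P=P,col=c["color"])
E
python3 jam.py w5.png
```

```text
t 10.22 pos [650.2  -7.7 229.8] rot [ 3.1 -0.  -3.1] q [-0.1  0.5  1.5  0.   1.1 -1.7] slide [ 0. -0. -0.] roll 0.003 rows 0.037472971982257415
wrist jamb_bore 0.94 [290. 137.] [591.9  -2.   72. ]
wrist leaf_bore 0.96 [277. 353.] [681.8  -8.  262.9]
steel 1355
((601.531982421875, -1.0942878723144531), (45.2189826965332, 84.90218353271484), 1.638770341873169)
block+ 8805
((624.3935546875, -0.21759033203125), (90.97345733642578, 120.0732421875), 1.6387704610824585)
scene jamb_bore 0.56 [284. 211.] [579.5  -0.7  72. ]
scene leaf_bore 0.69 [300. 123.] [677.6  -1.2 265.5]
steel 339
((616.34814453125, -0.3968048095703125), (82.84164428710938, 86.72198486328125), 2.384650707244873)
block+ 872
((619.7320556640625, -0.7313003540039062), (89.57579040527344, 120.71160125732422), 2.3846511840820312)
side jamb_bore 0.7 [292. 221.] [585.8   1.9  72. ]
side leaf_bore 0.9 [224. 338.] [ 387.7 -281.1   23. ]
steel 158
((615.3963012695312, -3.111328125), (74.67683410644531, 86.63612365722656), 1.5067517757415771)
block+ 928
((623.4912719726562, -3.010955810546875), (90.86636352539062, 122.55542755126953), 1.5067517757415771)
```

View pics/w5.png

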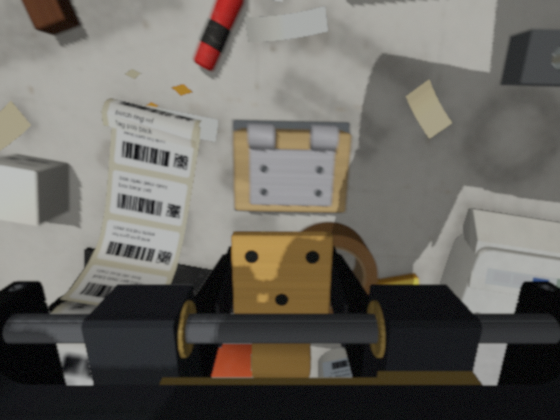

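Picture: steel knuckles at (262,137) and (324,136), block below them; brass plate held between the fingers at (282,265). Now I fit both from the wrist cloud.

```bash
python3 - <<'E'
import numpy as np, cv2
np.set_printoptions(precision=1,suppress=True)
d=np.load("wrist.npz");P=d["P"];h=cv2.cvtColor(d["col"],cv2.COLOR_RGB2HSV)
a=.029;u=np.array([np.cos(a),np.sin(a)]);v=np.array([-u[1],u[0]])
q=P[(np.hypot(P[...,0]-600,P[...,1])<90)&(P[...,2]>10)&(P[...,2]<95)]
X=(q[:,:2]-[590,-1])@u;Y=(q[:,:2]-[590,-1])@v;Z=q[:,2]
print("jamb profile, x: medz at knuckles | gap | outer")
kn=(abs(abs(Y)-30)<8)
for x in range(-20,26,2):
    s=abs(X-x)<1
    print(x,[ (int((s&m).sum()),round(float(np.median(Z[s&m])),1)) if (s&m).any() else None for m in(kn,abs(Y)<12,(abs(Y)>46)&(abs(Y)<57))])
k=(Z>76)&(abs(X)<12)
y=np.sort(Y[k]);g=np.diff(y);i=g.argmax();print("knuckle y",y[0],y[i],y[i+1],y[-1], "mid",(y[i]+y[i+1])/2,(y[0]+y[-1])/2)
b=(Z>56)&(Z<64)&(X>5)&(X<40);print("block y",Y[b].min(),Y[b].max())
# leaf
m=(P[...,2]>235)&(P[...,2]<275)&(h[...,0]>=8)&(h[...,0]<=28)&(h[...,1]>110)&(np.hypot(P[...,0]-650,P[...,1]+8)<60)
q=P[m];print("leaf",len(q),np.median(q,0),q.min(0),q.max(0));print(cv2.minAreaRect(q[:,:2].astype(np.float32)))
A=np.c_[q[:,:2]-[650,-8],np.ones(len(q))];w=np.linalg.lstsq(A,q[:,2],rcond=None)[0];r=q[:,2]-A@w;g=abs(r)<2;print("plane",(np.linalg.lstsq(A[g],q[g,2],rcond=None)[0]*[1000,1000,1]))
E
```

```text
jamb profile, x: medz at knuckles | gap | outer
-20 [None, None, None]
-18 [None, None, None]
-16 [None, None, None]
-14 [None, None, None]
-12 [(6, 72.1), None, None]
-10 [(85, 76.2), None, None]
-8 [(76, 79.3), None, None]
-6 [(80, 81.3), None, None]
-4 [(78, 82.3), (66, 34.5), (47, 36.0)]
-2 [(75, 82.7), (52, 58.7), (52, 58.8)]
0 [(80, 83.5), (50, 59.4), (46, 59.5)]
2 [(75, 83.2), (52, 59.7), (44, 59.7)]
4 [(70, 82.8), (49, 59.8), (44, 59.8)]
6 [(71, 82.1), (47, 59.3), (46, 59.7)]
8 [(68, 80.9), (50, 59.4), (44, 59.6)]
10 [(63, 78.8), (47, 59.7), (45, 59.9)]
12 [(37, 75.6), (51, 59.9), (42, 59.7)]
14 [(59, 67.5), (71, 66.4), (43, 59.5)]
16 [(67, 67.6), (49, 67.6), (43, 59.7)]
18 [(65, 67.6), (50, 67.8), (43, 59.7)]
20 [(64, 67.7), (47, 67.5), (42, 59.5)]
22 [(63, 67.6), (49, 67.6), (44, 59.7)]
24 [(63, 67.8), (48, 67.6), (43, 59.7)]
knuckle y -42.87644476900674 -18.401070095437927 16.967051119913286 42.024685909503944 mid -0.7170094877623203 -0.42587942975139725
block y -60.24692854181685 59.82426611910383
leaf 9810 [649.3  -7.4 249.9] [622.9 -41.  236. ] [696.2  26.8 274.9]
((659.786865234375, -6.078876495361328), (71.5684814453125, 67.89573669433594), 2.894413709640503)
plane [221.9  18.4 251.8]
```

```bash
cat > lf.py <<'E'
import numpy as np, cv2
from h import Ro
np.set_printoptions(precision=2,suppress=True)
def leaf(P,col,tcp,yaw):
    h=cv2.cvtColor(col,cv2.COLOR_RGB2HSV)
    yaw=(yaw+np.pi/2)%np.pi-np.pi/2
    u=np.array([np.cos(yaw),np.sin(yaw)]);v=np.array([-u[1],u[0]])
    D=P[...,:2]-np.array(tcp[:2]);X=D@u;Y=D@v;Z=P[...,2]-tcp[2]
    m=(h[...,0]>=8)&(h[...,0]<=28)&(h[...,1]>110)&(Z>0)&(Z<50)&(abs(Y)<32)&(abs(X)<60)
    for x in range(-40,60,4):
        s=m&(abs(X-x)<2)
        if s.sum()>4: print(x,s.sum(),"z %.1f y %.1f..%.1f"%(np.median(Z[s]),np.percentile(Y[s],1),np.percentile(Y[s],99)))
    s=m&(abs(Y)<15)&(X<10)
    print("plate -x edge: X",np.percentile(X[s],[0.3,1,3]))
    f=m&(abs(Y)<20)&(X>-22)&(X<10);A=np.c_[X[f],Y[f],np.ones(f.sum())];w=np.linalg.lstsq(A,Z[f],rcond=None)[0];g=abs(A@w-Z[f])<2
    print("slopes x,y, z0",np.linalg.lstsq(A[g],Z[f][g],rcond=None)[0])
    e=m&(X<12);e2=[(x,Y[e&(abs(X-x)<1.5)].min(),Y[e&(abs(X-x)<1.5)].max()) for x in range(-22,-3,4) if (e&(abs(X-x)<1.5)).any()];print(np.array(e2))
    L=[(y,X[s&(abs(Y-y)<1.5)].min()) for y in range(-14,15,4)];L=np.array(L);print("edge yaw",-np.polyfit(L[:,0],L[:,1],1)[0],L[:,1])
E
python3 - <<'E'
from lf import *
d=np.load("wrist.npz");leaf(d["P"],d["col"],[650.2,-7.7,229.8],-3.088)
E
```

```text
-28 21 z 17.7 y -22.4..20.9
-24 1082 z 19.5 y -23.3..24.5
-20 769 z 20.0 y -23.6..24.5
-16 631 z 20.0 y -24.0..24.7
-12 728 z 20.0 y -27.9..29.2
-8 750 z 20.0 y -24.8..25.1
-4 725 z 19.9 y -24.6..24.9
0 697 z 19.9 y -24.7..24.9
4 704 z 19.9 y -24.6..24.9
8 621 z 19.9 y -24.7..25.0
12 629 z 19.9 y -24.4..24.7
16 543 z 19.8 y -24.3..24.3
28 185 z 30.3 y -14.6..13.5
32 689 z 32.6 y -14.6..13.8
36 469 z 34.9 y -15.0..13.8
40 361 z 35.4 y -15.0..13.6
44 206 z 34.7 y -14.7..13.0
plate -x edge: X [-25.97 -25.81 -25.58]
slopes x,y, z0 [-0.    0.   19.93]
[[-22.   -23.98  25.39]
 [-18.   -24.22  25.23]
 [-14.   -24.39  25.25]
 [-10.   -30.26  31.26]
 [ -6.   -24.81  25.18]]
edge yaw -0.00882845134270956 [-26.16 -26.03 -26.08 -26.14 -25.97 -25.8  -26.01 -25.89]
```

step_arm(
  increments=[
    {"slide": [0.05, 0.0052, 0], "roll": 0.02},
    {"slide": [0.0985, 0.0105, 0.02], "roll": 0.02},
    {"slide": [0.0985, 0.0105, 0.075], "roll": 0.02},
    {"slide": [0.0985, 0.0105, 0.13], "roll": 0.02},
    {"slide": [0.0985, 0.0105, 0.13], "roll": 0.02},
  ],
)

```text
t: 11.3
eef_pos: [548.7, -4.9, 97.6]
tcp_rot: [3.141, -0.006, -3.109]
ft_force: [-0.3, 0.0, -1.4]
opening: 0.522
grip_force: 30.0
```

```bash
python3 -c "
from h import *
np.set_printoptions(precision=4,suppress=True)
go([551.3,-2.5,48],0.033)
c=imaging.read_camera('wrist');save(c,'w6.png')
from lf import leaf
s=state();leaf(cloud(c),c['color'],s['eef_pos'],s['tcp_rot'][2])
go([551.3,-2.5,48],0.033)" | grep -v "^-\|^[0-9]"
```

```text
t 11.30 pos [548.7  -4.9  97.6] rot [ 3.141 -0.006 -3.109] q [-0.13  0.54  1.86  0.    0.75 -1.73] slide [-0.003   0.0022  0.0496] roll -0.0 rows 0.7957423207427922
plate -x edge: X [-27.38 -27.22 -27.01]
slopes x,y, z0 [-0.01  0.   17.69]
[[-22.   -23.95  25.13]
 [-18.   -24.15  25.31]
 [-14.   -31.87  31.59]
 [-10.   -26.16  26.72]
 [ -6.   -24.8   25.22]]
edge yaw -0.00988195451624524 [-27.58 -27.44 -27.56 -27.43 -27.56 -27.43 -27.33 -27.22]
t 11.35 pos [550.3  -5.   99.9] rot [ 3.14 -0.   -3.11] q [-0.13  0.53  1.86  0.    0.75 -1.73] slide [-0.    0.    0.05] roll 0.0 rows 0.8315657540619698
```

step_arm(
  increments=[
    {"slide": [-0.001, 0.0025, 0.01], "roll": 0},
    {"slide": [-0.001, 0.0025, 0.01], "roll": 0},
    {"slide": [-0.001, 0.0025, 0.01], "roll": 0},
    {"slide": [-0.001, 0.0025, 0.01], "roll": 0},
  ],
)

```text
t: 11.85
eef_pos: [551.7, -1.8, 90.5]
tcp_rot: [-3.142, 0.001, -3.107]
ft_force: [-0.4, 0.8, -1.4]
opening: 0.522
grip_force: 30.0
```

```bash
python3 - <<'E'
from h import *
from lf import leaf
go([551.3,-2.5,48],0.033)
s=state();c=imaging.read_camera('wrist');save(c,'w7.png');P=cloud(c)
leaf(P,c['color'],s['eef_pos'],s['tcp_rot'][2])
q=P[(np.hypot(P[...,0]-590,P[...,1])<60)&(P[...,2]>70)&(P[...,2]<90)];print("steel seen",len(q), len(q) and (q.min(0),q.max(0)))
go([551.3,-2.5,48],0.033)
E
```

```text
t 11.85 pos [551.7  -1.8  90.5] rot [-3.14  0.   -3.11] q [-0.12  0.55  1.86  0.    0.73 -1.73] slide [ 0.   -0.    0.04] roll 0.001 rows 0.6794089144171017
-28 22 z 18.3 y -22.7..14.0
-24 1039 z 19.6 y -23.3..24.1
-20 770 z 20.1 y -23.8..24.4
-16 631 z 20.0 y -24.1..24.6
-12 764 z 20.0 y -29.1..28.6
-8 750 z 20.0 y -24.8..25.1
-4 713 z 19.9 y -24.7..24.9
0 722 z 20.0 y -24.7..24.8
4 688 z 20.0 y -24.7..25.0
8 624 z 20.0 y -24.6..24.9
12 613 z 20.0 y -24.4..24.2
16 530 z 19.9 y -24.1..23.9
28 208 z 30.6 y -14.1..13.4
32 673 z 32.9 y -14.5..13.9
36 480 z 35.1 y -14.4..13.8
40 337 z 35.6 y -14.0..13.8
44 196 z 34.8 y -14.2..13.4
plate -x edge: X [-26.   -25.82 -25.57]
slopes x,y, z0 [-0.  0. 20.]
[[-22.   -24.05  24.88]
 [-18.   -24.21  25.09]
 [-14.   -26.45  25.24]
 [-10.   -31.77  31.79]
 [ -6.   -24.91  25.16]]
edge yaw -0.011062908891516015 [-26.14 -26.25 -26.02 -26.13 -26.07 -25.96 -26.02 -25.8 ]
steel seen 51 (array([539.66, -31.7 ,  70.22]), array([620.56,  30.76,  89.92]))
t 11.90 pos [551.6  -1.8  90.3] rot [-3.14  0.   -3.11] q [-0.12  0.55  1.86  0.    0.73 -1.73] slide [ 0.   -0.    0.04] roll 0.001 rows 0.6772128757747576
```

View pics/w7.png

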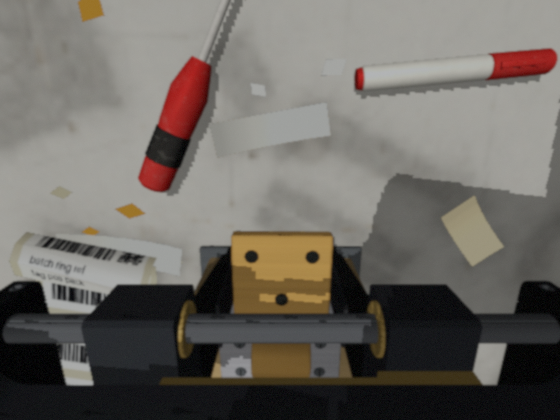

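Picture: the brass plate (282,265) is held square and the jamb foot's edges are visible symmetrically on both sides (205 and 358). I let it down into the gap.

step_arm(
  increments=[
    {"slide": [0.0004, -0.0006, 0.01], "roll": 0},
    {"slide": [0.0004, -0.0006, 0.02], "roll": 0},
    {"slide": [0.0004, -0.0006, 0.03], "roll": 0},
    {"slide": [0.0004, -0.0006, 0.036], "roll": 0},
    {"slide": [0.0004, -0.0006, 0.036], "roll": 0},
  ],
)

```text
t: 12.52
eef_pos: [550.9, -2.4, 53.3]
tcp_rot: [3.141, -0.001, -3.107]
ft_force: [-0.2, -0.0, -1.3]
opening: 0.523
grip_force: 30.0
```

step_arm(
  increments=[
    {"slide": [0, 0, 0.003], "roll": 0},
    {"slide": [0, 0, 0.006], "roll": 0},
    {"slide": [0, 0, 0.006], "roll": 0},
    {"slide": [0, 0, 0.006], "roll": 0},
    {"slide": [0, 0, 0.006], "roll": 0},
  ],
)

```text
t: 13.15
eef_pos: [551.2, -2.4, 48.0]
tcp_rot: [3.142, 0.0, -3.107]
ft_force: [0.4, -0.6, -1.8]
opening: 0.521
grip_force: 30.0
```

```bash
python3 - <<'E'
from h import *
from lf import leaf
np.set_printoptions(precision=2,suppress=True)
s=state();print(s["ft_force"],s["moment"])
go([551.3,-2.5,48],0.033)
c=imaging.read_camera('wrist');P=cloud(c)
leaf(P,c['color'],s['eef_pos'],s['tcp_rot'][2])
for n in("scene","side"):
    c=imaging.read_camera(n);save(cv2 and dict(color=cv2.resize(c["color"][170:260,220:350],None,fx=6,fy=6)),n+"9.png")
E
```

```text
[ 0.38 -0.58 -1.78] [ 0.03  0.01 -0.05]
t 13.15 pos [551.2  -2.4  48. ] rot [ 3.14  0.   -3.11] q [-0.12  0.61  1.89  0.    0.63 -1.73] slide [-0. -0. -0.] roll 0.001 rows 0.002358044991332983
-28 24 z 17.8 y -21.7..18.0
-24 1038 z 19.6 y -23.3..23.8
-20 768 z 20.0 y -23.9..24.4
-16 637 z 20.0 y -23.7..24.6
-12 745 z 20.0 y -27.9..28.0
-8 761 z 20.0 y -24.7..25.0
-4 729 z 20.0 y -24.7..24.9
0 708 z 20.0 y -24.7..25.0
4 700 z 20.0 y -24.7..24.9
8 634 z 20.0 y -24.8..24.9
12 623 z 20.0 y -24.4..24.3
16 532 z 19.9 y -24.4..24.3
28 201 z 30.5 y -14.6..13.9
32 703 z 32.8 y -14.6..14.4
36 494 z 35.0 y -15.0..14.2
40 333 z 35.5 y -14.5..13.8
44 208 z 34.8 y -17.0..13.5
plate -x edge: X [-26.   -25.84 -25.61]
slopes x,y, z0 [-0.    0.   19.98]
[[-22.   -23.95  24.76]
 [-18.   -24.18  25.16]
 [-14.   -24.32  25.4 ]
 [-10.   -31.25  29.78]
 [ -6.   -24.83  25.17]]
edge yaw -0.0020367725500723345 [-26.12 -26.07 -26.02 -26.06 -25.98 -26.04 -25.86 -26.17]
```

View pics/scene9.png

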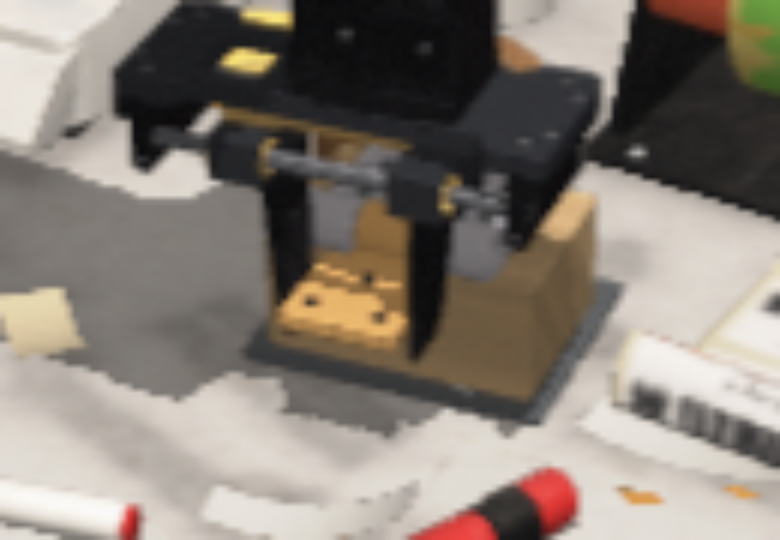

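Picture: the brass knuckle sits in the gap between the two steel knuckles, plate level (345,305). There is no contact yet, so I probe +x to the stop at 1.5 mm, gently.

step_arm(
  increments=[
    {"slide": [-0.0007, 0, 0], "roll": 0},
    {"slide": [-0.0014, 0, 0], "roll": 0},
    {"slide": [-0.002, 0, 0], "roll": 0},
    {"slide": [-0.002, 0, 0], "roll": 0},
    {"slide": [-0.002, 0, 0], "roll": 0},
  ],
)

```text
t: 13.92
eef_pos: [552.9, -2.3, 47.8]
tcp_rot: [3.141, -0.001, -3.107]
ft_force: [-2.3, -0.3, -0.3]
opening: 0.521
grip_force: 30.0
```

step_arm(
  increments=[
    {"slide": [-0.0005, 0, 0], "roll": 0},
    {"slide": [-0.001, 0, 0], "roll": 0},
    {"slide": [-0.001, 0, 0], "roll": 0},
    {"slide": [-0.001, 0, 0], "roll": 0},
  ],
)

```text
t: 14.42
eef_pos: [553.0, -2.3, 47.6]
tcp_rot: [3.141, -0.003, -3.107]
ft_force: [-6.7, -1.7, 0.9]
opening: 0.52
grip_force: 30.0
```

The stop is at about 552.9, so the aligned TCP x is 551.4, which agrees with the measurement. I back off and lower to touch the block.

step_arm(
  increments=[
    {"slide": [0.0028, 0, 0], "roll": 0},
    {"slide": [0.0028, 0, 0], "roll": 0},
    {"slide": [0.0028, 0, 0.0005], "roll": 0},
    {"slide": [0.0028, 0, 0.0008], "roll": 0},
    {"slide": [0.0028, 0, 0.0008], "roll": 0},
  ],
)

```text
t: 15.05
eef_pos: [551.6, -2.4, 47.2]
tcp_rot: [-3.142, 0.001, -3.107]
ft_force: [0.3, 0.8, -0.8]
opening: 0.519
grip_force: 30.0
```

```bash
python3 - <<'E'
from h import *
from lf import leaf
np.set_printoptions(precision=2,suppress=True)
s=state();print(s["ft_force"]);go([551.4,-2.5,48],0.033)
c=imaging.read_camera('wrist');leaf(cloud(c),c['color'],s['eef_pos'],s['tcp_rot'][2])
E
```

```text
[ 0.26  0.85 -0.84]
t 15.05 pos [551.6  -2.4  47.2] rot [-3.14  0.   -3.11] q [-0.12  0.62  1.89  0.    0.63 -1.73] slide [ 0. -0. -0.] roll 0.001 rows 0.013664432892133559
-28 28 z 17.8 y -22.3..14.9
-24 1040 z 19.5 y -23.4..23.9
-20 763 z 19.9 y -23.8..24.4
-16 633 z 20.0 y -24.1..24.7
-12 740 z 19.9 y -27.9..27.9
-8 751 z 19.9 y -24.8..25.1
-4 736 z 20.0 y -24.8..24.9
0 719 z 20.0 y -24.6..24.9
4 685 z 20.0 y -24.6..24.8
8 638 z 20.0 y -24.7..25.0
12 611 z 20.0 y -24.4..24.3
16 536 z 20.0 y -24.4..24.3
28 215 z 30.7 y -14.6..14.0
32 697 z 32.9 y -14.6..14.4
36 490 z 35.0 y -15.0..14.2
40 351 z 35.6 y -14.5..13.8
44 193 z 34.9 y -17.1..13.5
plate -x edge: X [-26.01 -25.87 -25.65]
slopes x,y, z0 [ 0.    0.   19.97]
[[-22.   -24.08  24.77]
 [-18.   -24.82  24.99]
 [-14.   -24.3   25.22]
 [-10.   -31.35  30.08]
 [ -6.   -24.84  25.22]]
edge yaw -0.006876879176723709 [-26.09 -26.08 -26.11 -26.11 -25.92 -25.91 -26.01 -25.92]
```

```bash
python3 -c "
from cell import env
print(env.job_done())"
```

```text
the job is handed in; nothing more can be done
None
```

The job is handed in (no verdict was reported): the yellow cap stands upright, the blue cap is shut, and the gripper holds the brass leaf level with its knuckle in the jamb gap, holes lined up to about 1 mm by my measurements.

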